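# Fill the gap in the setting frame

## Robot

A 7-joint arm with a two-finger parallel gripper is mounted at the origin on a cart in front of the work surface, level with it; the furniture and walls round the work are solid. World frame = base frame: x ahead of the robot, y to its left, z up, the work surface at z = 0. Lengths are in mm, angles in rad, forces in N, time in s.
With the tool pointing down it reaches from about 400 to 875 mm from the base axis. Payload 4.4 kg.
Tool frame: the origin (TCP) lies on the centre line of the jaws, within the pads' length; the fingertips stand 25 mm ahead of it and the grasp point (between the pads) lies 6 mm ahead of it (ctrl.finger_overhang is the distance from the TCP to the fingertips, in mm); z points along the fingers, y is the line along which they close (so a half turn about z gives the same grasp; the last joint's range is limited). The gripper opens to 85 mm and grips with 20 to 120 N. Pads are 22 mm wide; open, the fingers measure 114 mm over their backs; the gripper's body (76 mm by 85 mm) begins 54 mm behind the grasp point. The pads swing forward as they close: fully open they stand 13 mm farther back than shut.
Start: joints at [-1.389, 0.628, 0.038, 1.517, -0.027, 0.996, -0.02], TCP at [159.402, 630.165, 256.313] pointing down, gripper open.
Joint ranges: [-3.06, 3.06], [-0.37, 2.12], [-1.25, 1.32], [0.18, 2.47], [-1.1, 4.24], [0.23, 1.98], [-2.94, 2.94]. Speed limits (rad/s): [2.57, 2.57, 3.14, 3.14, 3.14, 3.14, 3.14].

## Interface

Orientations are given as [roll, pitch, yaw] about the fixed x, y, z axes, in that order (R = Rz(yaw) Ry(pitch) Rx(roll)).
In Python, from cell import ctrl gives the robot as it stands. The module is installed in compiled form; this text tells all that it offers.
- The arm moves only by the tool play_rows, never from a script. Its argument "targets" is a list of rows, each a list of 5 numbers: the closure, from 0 (fully open) to 1 (shut), then the shift along the tool's x, y, z in cm, then the turn about the tool's z in degrees. In form: [[gripper, dx, dy, dz, spin], ...]. A call has 1 to 10 rows; each row is the pose to reach, as a shift and turn from the pose commanded when the call began, along the tool's axes at that moment; what a row does not reach only later rows make up. A row lasts 1/10 s, in which the tool goes at most 50 mm and 8.59 degrees, less where a joint would pass 70% of its speed; a pose out of reach is approached as far as the arm can. A call with a gripper value outside its range is refused whole. The fingers move at their own pace and stop on an object; the grip force is fixed at half the most. Time passes only in rows, so rows that repeat a pose let the fingers close. It gives the time, the measured TCP pose, the force, the opening and the grip force at its end, in the units of the state.
- ctrl.read_state(): the state, without advancing time (a new reading comes with each control period).
- ctrl.get_image(name): name is "side" or "top"; returns (picture, depth): 420x560x3 uint8, red, green, blue; 420x560 float32, mm along the optical axis (not along the pixel's ray), 0 where there is no reading.
- ctrl.calibration(name): a dict with "vfov" (degrees; the focal length in pixels is half the picture's height over the tangent of half this angle, whatever the lens; pixels are square), "cx", "cy" (the principal point, pixels), "extrinsics" (4x4, takes a point from camera to world coordinates). Camera axes: x right, y down, z forward; pixel columns grow to the right and rows downward; lengths in mm; the calibration is good to about 2 mm. A picture is of the moment at which its call begins. calibration takes no time and is no camera call.
- ctrl.finish_job(): hands the job in; it is judged then, once.
Trained networks look in the newest picture that a camera, given by its name, has taken for a name from the list of things; names that differ only in an ending like _2 or _b are one class to them, and where a whole thing is asked for, a point or a joint stands for the part that bears it (a point fixed in the world has none). Each returns a list of dicts, best first, with "confidence" (0 to 1); they miss things now and then, are a little off and sometimes report something else, mostly with a low value. They report only what shows in the picture. A call takes as long as a camera call. They do not tell look-alikes from the thing itself.
- ctrl.search_frame(camera, name): "bbox" ([left, top, right, bottom] in pixels, round what is visible of it).
- ctrl.trace(camera, name): "pixels" (420x560 bool, what is visible of it) and "bbox" ([left, top, right, bottom] in pixels, round what is visible of it).
The state is a dict: "clock": time; "qpos": joint angles; "qd": joint speeds; "tau": joint torques, N m; "eef_pos": TCP position; "tool_rot": TCP orientation; "force": force on the tool from outside, world axes, zero at the start; "torque": the same for the moment, N m; "width": finger opening in mm; "gripper_force": force on a finger pad.
Only numpy, scipy, OpenCV 4.12 (cv2) and the standard library are available. Lean on these libraries where they do the work, as an engineer would, in place of code of your own. Each camera call takes 0.05 s, during which the arm holds its last target. There are 200 camera calls.

## Task

The small metal setting frame on the bench holds one orange spacer block, which leaves a gap in the frame. Of the two orange blocks standing outside it, find the one that fills this gap (neither too thick to enter nor much too thin) and put it in, upright and square, down on the bench beside the first block. Do not take out the block that is already in the frame.

Things in the scene. Friction and masses are not known exactly. Their poses are not given: they have to be found in the camera images.
- frame_mid (a point): setting frame, fixed, bottomless (blocks stand on the bench): two steel stops 34 mm wide, 36 high, inner faces 40 mm from this point at its +y and -y (outer 54); side rails 8 mm high, inner faces 23 mm off at +x and -x. Point: centre of the channel at bench height, z = 0. The thin or the thick block stands in it, square, 1 mm from the -y stop; the right block leaves 8 mm of play in all.
- thin_mid (a point): the thin spacer block, orange plastic, one black dot on top: 34 mm (its x) by 24 mm (its y, the thickness) by 50 mm high (its z), about 80 g, standing upright and loose. The point is the centre of the block, half-way up (25 mm above its underside). Grip it along its x.
- medium_mid (a point): the medium spacer block, orange plastic, two black dots on top: 34 mm (its x) by 36 mm (its y, the thickness) by 50 mm high (its z), about 120 g, standing upright and loose. The point is the centre of the block, half-way up (25 mm above its underside). Grip it along its x.
- thick_mid (a point): the thick spacer block, orange plastic, three black dots on top: 34 mm (its x) by 48 mm (its y, the thickness) by 50 mm high (its z), about 160 g, standing upright and loose. The point is the centre of the block, half-way up (25 mm above its underside). Grip it along its x.
Things that resemble listed ones, but are neither listed nor needed, are in the scene too. Leave any green or turquoise look-alike of the part that bears thin_mid alone.

How it is judged (in metres and radians):
At the end, for the whole second after the job is handed in: the thin and the thick block both stand in the frame's channel, between its stops and within 10 mm of its centre line, on the bench (height within 6 mm), upright and square to the frame within 10 degrees (x of thin_mid in the frame of frame_mid between -0.01 and 0.01 m and y of thin_mid in the frame of frame_mid between -0.04 and 0.04 m and z of thin_mid in the frame of frame_mid between 0.019 and 0.031 m and angle between each of thin_mid, thick_mid's own z axis and vertical below 0.175 rad and angle between the y axis of each of thin_mid, thick_mid and the y axis of frame_mid, either way round below 0.175 rad and x of thick_mid in the frame of frame_mid between -0.01 and 0.01 m and y of thick_mid in the frame of frame_mid between -0.04 and 0.04 m and z of thick_mid in the frame of frame_mid between 0.019 and 0.031 m); the robot touches nothing.
It fails at once if the block that stood in the frame is taken out or moved more than 30 mm (both the thin and the thick block have moved from their places) (distance of each of thin_mid, thick_mid from where it was at the start of the episode above 0.03 m).
It also fails if it takes over 32 s, if anything falls off the work surface, if the arm or the gripper's body presses on something with over 40 N, if the wrist force passes 120 N, or if a joint passes its speed limit or range.

## Working session

There is one attempt and no reset: what is moved stays moved. The work goes in short steps, Python scripts to look and compute and a tool call to move; the robot and the scene stay as the last step left them, time stands still between calls to the robot, and variables do not carry over. Pictures are saved under pics/ and viewed, at most 10 in all, crops included, and the job is handed in when it is done.

Besides the shell and the picture viewer there is one more tool, called after "Call:" by a JSON object that holds its "name" and its "arguments". play_rows: Moves the arm, as the interface text tells. Its arguments: {"type":"object","properties":{"targets":{"type":"array"}},"required":["targets"]}

```bash
mkdir -p pics
cat > h.py <<'E'
import numpy as np, cv2
from cell import ctrl
def cal(n):
    c=ctrl.calibration(n); f=210/np.tan(np.radians(c['vfov'])/2); return f,c['cx'],c['cy'],np.array(c['extrinsics'])
def pts(n,depth):
    f,cx,cy,T=cal(n); v,u=np.mgrid[:420,:560]
    P=np.stack([(u-cx)/f*depth,(v-cy)/f*depth,depth],-1)
    return P@T[:3,:3].T+T[:3,3]
E
python3 - <<'E'
from h import *
ims=[]
for n in("top","side"):
    im,d=ctrl.get_image(n); np.savez(n+'.npz',im=im,d=d); ims.append(im)
    cv2.imwrite(f'pics/{n}0.png',im[...,::-1])
    P=pts(n,d)
    for k in("thin_mid","medium_mid","thick_mid","frame_mid"):
        for r in ctrl.search_frame(n,k):
            b=r['bbox'];u,v=int((b[0]+b[2])/2),int((b[1]+b[3])/2)
            print(n,k,round(r['confidence'],2),np.round(b),P[v,u].round())
s=ctrl.read_state();print(s['clock'],s['eef_pos'],s['tool_rot'],s['width'])
E
```

```text
top thin_mid 0.65 [239. 248. 255. 263.] [398. 278.  50.]
top thin_mid 0.62 [241. 159. 258. 180.] [565. 278.  52.]
top thin_mid 0.54 [227. 203. 243. 223.] [479. 303.  51.]
top thin_mid 0.48 [284. 162. 307. 182.] [561. 188.  51.]
top medium_mid 0.67 [360. 223. 385. 243.] [445.  38.  51.]
top thick_mid 0.98 [305. 220. 330. 238.] [451. 144.  49.]
top frame_mid 0.95 [190. 196. 251. 231.] [481. 341.  -0.]
side thin_mid 0.94 [224. 200. 244. 235.] [561. 212.  41.]
side thin_mid 0.69 [275. 242. 296. 272.] [481. 319.  34.]
side thin_mid 0.56 [322. 229. 351. 263.] [396. 298.  35.]
side medium_mid 0.74 [279. 163. 299. 187.] [449.  56.  38.]
side thick_mid 0.81 [283. 188. 302. 221.] [454. 173.  39.]
side frame_mid 0.81 [266. 253. 304. 304.] [483. 331.  -1.]
side frame_mid 0.41 [282. 187. 302. 221.] [454. 173.  39.]
0.5 [159.42027547 630.11897457 256.26446314] [-3.14148828e+00 -3.65749644e-05  2.89371192e+00] 84.77019428127547
```

Run:
```python
import cv2
a=cv2.imread('pics/top0.png')[130:280,180:400]
cv2.imwrite('pics/top_crop.png',cv2.resize(a,(800,545),interpolation=cv2.INTER_CUBIC))
```

```text
(no output)
```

View pics/top_crop.png

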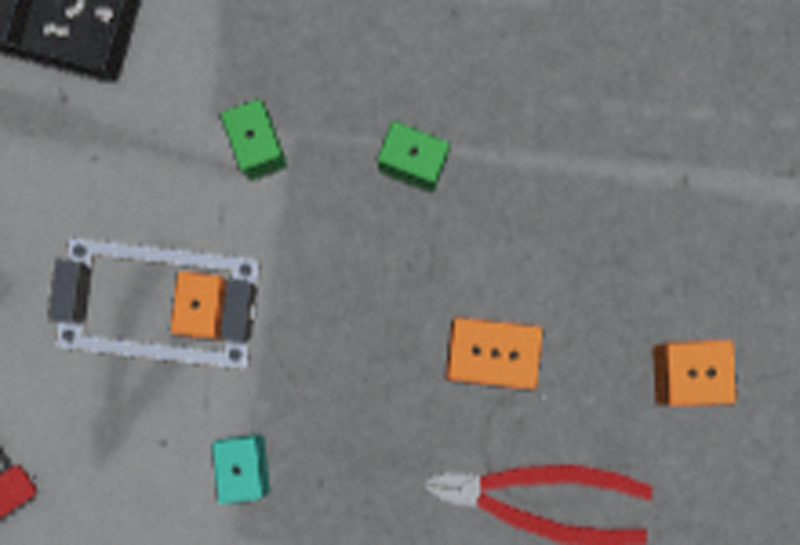

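View pics/side0.png

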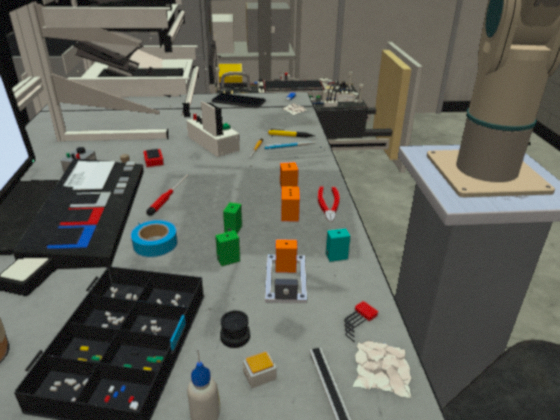

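The side view shows the frame at (286,278) with an orange block in it, and two loose orange blocks at (290,204) and (289,174). In the top crop, the candidates are:
- orange with one dot in the frame at (195,304), which is the thin block
- orange with three dots at (495,354), the thick block
- orange with two dots at (695,373), the medium block
- green look-alikes at (250,134) and (413,152), and a turquoise one at (237,470)

The thin block stands at the right-hand stop, so the thick three-dot block at top pixel ~(317,229) is the one to put in.

```bash
cat >> h.py <<'E'
def rect(Q):
    (c,s,a)=cv2.minAreaRect(Q[:,:2].astype(np.float32)); return np.round(c,1),np.round(s,1),round(a,1)
def blocks(n,im,d):
    P=pts(n,d); hsv=cv2.cvtColor(im,cv2.COLOR_RGB2HSV)
    m=((hsv[...,0]>5)&(hsv[...,0]<20)&(hsv[...,1]>150)&(P[...,2]>44)&(P[...,0]>380)&(P[...,0]<600)&(P[...,1]<400)&(P[...,1]>0)).astype(np.uint8)
    k,l,st,_=cv2.connectedComponentsWithStats(cv2.morphologyEx(m,cv2.MORPH_CLOSE,np.ones((3,3))))
    for i in range(1,k):
        if st[i,4]>60:
            print(n,st[i],'rect',*rect(P[(l==i)&(d>0)]),'z',np.median(P[(l==i)&(d>0)][:,2]).round(1))
def frame(n,im,d):
    P=pts(n,d); hsv=cv2.cvtColor(im,cv2.COLOR_RGB2HSV)
    roi=(abs(P[...,0]-481)<60)&(abs(P[...,1]-335)<85)&(d>0)
    st=roi&(P[...,2]>30)&(P[...,2]<41)&(hsv[...,1]<110)
    for s in(P[st&(P[...,1]<330)],P[st&(P[...,1]>330)]):
        print(n,'stop',len(s),*rect(s),s.mean(0).round(1))
    al=roi&(P[...,2]>4)&(P[...,2]<12)
    print(n,'rails',al.sum(),*rect(P[al]))
E
python3 - <<'E'
from h import *
for n in("top","side"):
    z=np.load(n+'.npz'); blocks(n,z['im'],z['d']); frame(n,z['im'],z['d'])
print(cal('top')[0],cal('top')[3].round(3))
E
```

```text
top [227 205  14  18 212] rect [477.7 306.6] [23.5 32.8] 84.3 z 50.6
top [303 218  26  19 419] rect [455.  146.5] [47.5 33. ] 84.7 z 50.8
top [363 224  19  17 316] rect [447.2  37.2] [31.  35.4] 1.2 z 50.7
top stop 119 [475.7 288.3] [16.8 33.6] 84.4 [475.2 286.6  36.7]
top stop 128 [484.6 380.3] [14.5 34.1] 83.7 [484.2 379.8  36.3]
top rails 579 [484.6 336.6] [164.1 119.6] 86.9
side [280 163  18  10 164] rect [446.7  38.5] [33.3 38.4] 1.8 z 48.8
side [281 187  19  16 268] rect [455.1 149.5] [49.1 32.7] 83.0 z 48.9
side [276 240  21  12 244] rect [478.4 309.4] [24.7 31.8] 83.0 z 49.0
side stop 5 [462.5 319.5] [4.9 1.4] 83.5 [463.  319.8  33.5]
side stop 204 [485.1 382.4] [16.5 32.1] 84.4 [485.2 384.   34.2]
side rails 766 [480.5 336.3] [109.9  61.9] 84.4
439.6080377735052 [[ 2.00000e-02 -9.98000e-01  6.70000e-02  4.37084e+02]
 [-1.00000e+00 -1.90000e-02  9.00000e-03  1.92462e+02]
 [-7.00000e-03 -6.70000e-02 -9.98000e-01  9.03073e+02]
 [ 0.00000e+00  0.00000e+00  0.00000e+00  1.00000e+00]]
```

Call:
{"name": "play_rows", "arguments": {"targets": [[0,-40.5,-39.5,8,81.3],[0,-40.5,-39.5,8,81.3],[0,-40.5,-39.5,8,81.3],[0,-40.5,-39.5,8,81.3],[0,-40.5,-39.5,8,81.3],[0,-40.5,-39.5,8,81.3],[0,-40.5,-39.5,8,81.3],[0,-40.5,-39.5,8,81.3],[0,-40.5,-39.5,8,81.3],[0,-40.5,-39.5,8,81.3]]}}

```text
clock: 1.5
eef_pos: [419.2, 206.7, 186.3]
tool_rot: [3.141, -0.001, 1.471]
force: [1.7, 0.4, 0.8]
width: 85.6
gripper_force: 0.0
```

```bash
cat >> h.py <<'E'
def go(p,yaw=-5.6):
    """tool shifts (cm) and spin to put the TCP at p with tool y along yaw (mod 180)"""
    from scipy.spatial.transform import Rotation as R
    s=ctrl.read_state(); M=R.from_euler('xyz',s['tool_rot']).as_matrix()
    a=np.degrees(np.arctan2(M[1,1],M[0,1]))
    print('t',s['clock'],'pos',s['eef_pos'].round(1) if hasattr(s['eef_pos'],'round') else s['eef_pos'],'ang',a.round(2),'F',np.round(s['force'],1),'w',round(s['width'],1))
    print('shift cm',((np.array(p)-s['eef_pos'])@M/10).round(2),'spin',round(-((yaw-a+90)%180-90),1))
E
python3 -c "
from h import *
go([455,148,120])"
```

```text
t 1.5 pos [419.2 206.7 186.3] ang -5.72 F [1.7 0.4 0.8] w 85.6
shift cm [-5.49  4.14  6.63] spin -0.1
```

Call:
{"name": "play_rows", "arguments": {"targets": [[0,-5.5,4.1,6.6,0],[0,-5.5,4.1,6.6,0],[0,-5.5,4.1,6.6,0],[0,-5.5,4.1,6.6,0],[0,-5.5,4.1,6.6,0]]}}

```text
clock: 2.0
eef_pos: [453.7, 150.7, 120.8]
tool_rot: [3.141, -0.001, 1.476]
force: [0.2, 0.7, 0.4]
width: 85.2
gripper_force: 0.0
```

Run:
```python
from h import *
go([455,148,41])
for n in("top","side"):
    im,d=ctrl.get_image(n); blocks(n,im,d)
    if n=='side': cv2.imwrite('pics/side1.png',cv2.resize(im[130:310,180:400,::-1],(733,600)))
```

```text
t 2.0 pos [453.7 150.7 120.8] ang -5.4 F [0.2 0.7 0.4] w 85.2
shift cm [-0.27  0.15  7.98] spin 0.2
top [227 205  14  18 214] rect [477.7 306.6] [24.2 32.8] 83.7 z 50.8
side [280 163  18  11 158] rect [446.6  40.2] [32.8 37.4] 3.0 z 48.9
side [282 187  18  16 269] rect [454.7 148.9] [50.4 32.2] 83.3 z 49.0
side [276 240  21  12 240] rect [478.1 309.5] [25.3 31.6] 85.5 z 49.0
```

View pics/side1.png

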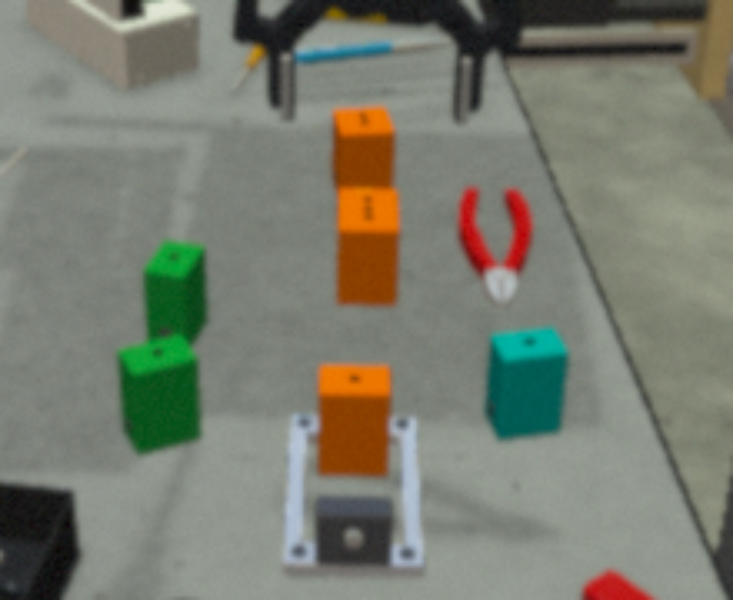

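The open jaws (crop x 285–465) straddle the three-dot block at crop (368,208). Going down to grip it.

Call:
{"name": "play_rows", "arguments": {"targets": [[0,0,0,4,0.2],[0,0,0,8,0.2],[0,0,0,8,0.2],[0,0,0,8,0.2]]}}

```text
clock: 2.5
eef_pos: [453.4, 150.1, 40.8]
tool_rot: [-3.141, 0.0, 1.473]
force: [1.3, -0.4, 1.0]
width: 85.3
gripper_force: 0.0
```

Run:
```python
from h import *
go([455,148,41])
```

```text
t 2.5 pos [453.4 150.1  40.8] ang -5.62 F [ 1.3 -0.4  1. ] w 85.3
shift cm [-0.2   0.18 -0.02] spin -0.0
```

Call:
{"name": "play_rows", "arguments": {"targets": [[1,-0.2,0.1,0,0],[1,-0.2,0.1,0,0],[1,-0.2,0.1,0,0],[1,-0.2,0.1,0,0],[1,-0.2,0.1,0,0],[1,-0.2,0.1,0,0],[1,-0.2,0.1,0,0],[1,-0.2,0.1,0,0]]}}

```text
clock: 3.3
eef_pos: [455.2, 147.7, 41.6]
tool_rot: [3.14, -0.001, 1.471]
force: [-1.0, -0.7, 10.2]
width: 33.2
gripper_force: 59.8
```

Call:
{"name": "play_rows", "arguments": {"targets": [[1,0,0,-3,0],[1,0,0,-6,0],[1,0,0,-9,0],[1,0,0,-9,0]]}}

```text
clock: 3.7
eef_pos: [456.6, 148.0, 133.7]
tool_rot: [3.135, -0.003, 1.471]
force: [0.5, 1.2, -1.2]
width: 33.5
gripper_force: 60.2
```

Run:
```python
from h import *
go([455+26.7,148+199.4,131])
im,d=ctrl.get_image('side'); blocks('side',im,d)
```

```text
t 3.7 pos [456.6 148.  133.7] ang -5.7 F [ 0.5  1.2 -1.2] w 33.5
shift cm [20.09  0.52  0.33] spin -0.1
side [281 142  20  37 705] rect [456.9 149.6] [50.5 33.8] 83.6 z 128.5
side [276 240  21  12 248] rect [477.9 308.5] [26.9 32.1] 86.2 z 48.7
```

Call:
{"name": "play_rows", "arguments": {"targets": [[1,3,0.1,0,0],[1,7,0.2,0,0],[1,11,0.3,0,0],[1,15,0.4,0,0],[1,18,0.5,0,0],[1,20,0.5,0,0],[1,20,0.5,0,0],[1,20,0.5,0,0],[1,20,0.5,0,0]]}}

```text
clock: 4.65
eef_pos: [479.1, 343.8, 129.6]
tool_rot: [-3.14, 0.002, 1.469]
force: [-0.4, -0.8, -0.6]
width: 33.1
gripper_force: 60.2
```

```bash
cat > look.py <<'E'
from h import *
import sys
go([481.7,347.4,131])
for n in("top","side"):
    im,d=ctrl.get_image(n); blocks(n,im,d)
    P=pts(n,d); hsv=cv2.cvtColor(im,cv2.COLOR_RGB2HSV)
    st=(d>0)&(abs(P[...,0]-481)<40)&(P[...,1]>360)&(P[...,1]<400)&(P[...,2]>30)&(P[...,2]<41)&(hsv[...,1]<110)
    if st.sum()>20: print(n,'stop+',*rect(P[st]),st.sum())
    cv2.imwrite(f'pics/{n}_{sys.argv[1]}.png',cv2.resize(im[180:320,200:370,::-1] if n=='side' else im[150:270,160:320,::-1],(728,600)))
E
python3 look.py above
```

```text
t 4.65 pos [479.1 343.8 129.6] ang -5.81 F [-0.4 -0.8 -0.6] w 33.1
shift cm [ 0.39  0.22 -0.14] spin -0.2
top [213 202  12  19 147] rect [476. 317.] [20.6 33.2] 79.3 z 136.5
top [227 205  14  18 212] rect [477.7 306.5] [23.8 32.9] 83.8 z 50.8
top [363 224  19  17 315] rect [447.2  37.3] [31.  35.7] 1.1 z 50.8
side [ 276  199   26   53 1235] rect [478.9 333.4] [73. 35.] 84.5 z 124.8
side stop+ [485.1 382.6] [15.6 32. ] 85.1 201
```

View pics/side_above.png

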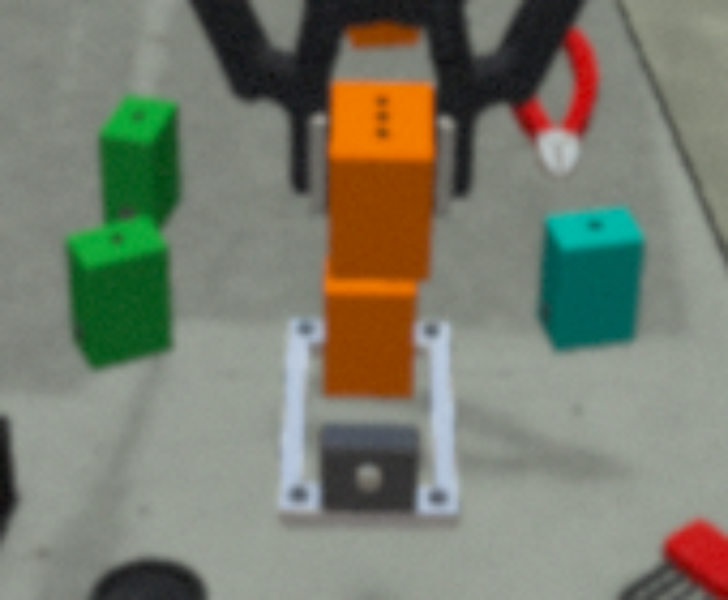

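The held three-dot block (crop (382,115)) is over the frame. The thin block shows below it at (370,335) and the far stop at (370,465). Measuring the offset within the one side view.

```bash
cat > held.py <<'E'
from h import *
im,d=ctrl.get_image('side'); P=pts('side',d); hsv=cv2.cvtColor(im,cv2.COLOR_RGB2HSV)
o=(hsv[...,0]>5)&(hsv[...,0]<20)&(hsv[...,1]>150)&(abs(P[...,0]-480)<60)&(P[...,1]>290)&(P[...,1]<400)&(d>0)
zt=np.percentile(P[o][:,2],98); t=o&(P[...,2]>zt-4)
print('ztop',zt,'top',rect(P[t]),t.sum())
f=o&(P[...,2]<zt-10)&(P[...,2]>max(60,zt-42)); print('+y face median',np.median(P[f],0) if f.any() else None)
th=o&(abs(P[...,2]-49)<3)&(P[...,1]<325); print('thin',rect(P[th]) if th.any() else None)
go([481.8,348.4,131])
E
python3 held.py
```

```text
ztop 142.19150150210424 top (array([489.4, 345.5]), array([43.2, 54.2]), 85.9) 108
+y face median [482.44555882 367.43142405 116.7941124 ]
thin (array([482.5, 315.1]), array([18.7, 38.4]), 55.2)
t 4.8 pos [479.5 344.4 130.2] ang -5.81 F [-0.5  0.2 -1.2] w 33.3
shift cm [ 0.42  0.19 -0.08] spin -0.2
```

Call:
{"name": "play_rows", "arguments": {"targets": [[1,0.5,0.1,2,-0.2],[1,0.5,0.1,3,-0.2],[1,0.5,0.1,3,-0.2],[1,0.5,0.1,3,-0.2]]}}

```text
clock: 5.2
eef_pos: [480.9, 350.1, 100.3]
tool_rot: [-3.141, 0.001, 1.474]
force: [0.5, -0.4, -0.8]
width: 33.4
gripper_force: 60.2
```

```bash
python3 held.py; python3 look.py low
```

```text
ztop 109.14895082187599 top (array([481.4, 350.4]), array([49.1, 35.6]), 83.9) 483
+y face median [483.39210371 373.47117439  83.74433655]
thin None
t 5.25 pos [481.2 350.4 100.7] ang -5.53 F [ 0.4  0.9 -1.3] w 32.9
shift cm [-0.19  0.08 -3.03] spin 0.1
t 5.25 pos [481.2 350.4 100.7] ang -5.53 F [ 0.4  0.9 -1.3] w 32.9
shift cm [-0.29  0.08 -3.03] spin 0.1
top [213 202  11  19 138] rect [477.8 322.6] [19.4 32.9] 76.9 z 108.1
top [227 205  14  18 214] rect [477.7 306.7] [24.  32.8] 84.6 z 50.8
top [363 224  19  17 315] rect [447.2  37. ] [30.9 35.3] 1.1 z 50.7
side [ 275  219   25   46 1096] rect [474.3 268.9] [216.8  34.8] 84.7 z 101.6
side stop+ [484.9 382.4] [16.7 32.5] 87.2 204
```

View pics/top_low.png

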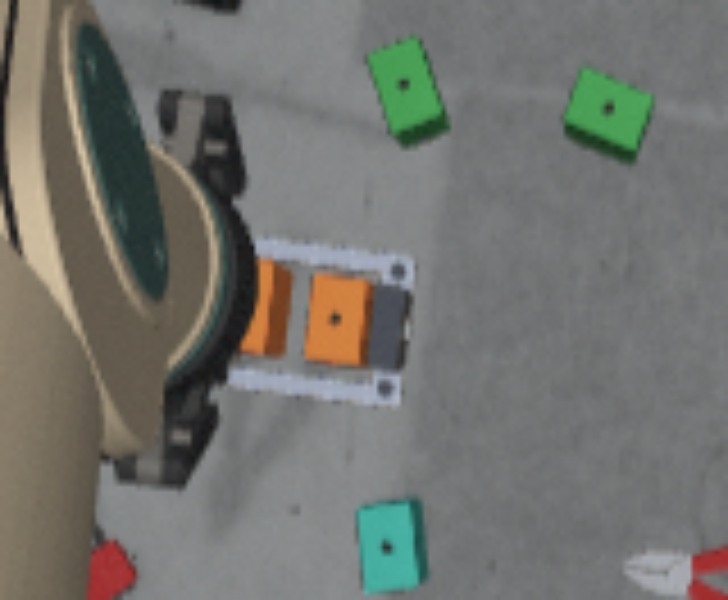

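View pics/side_low.png

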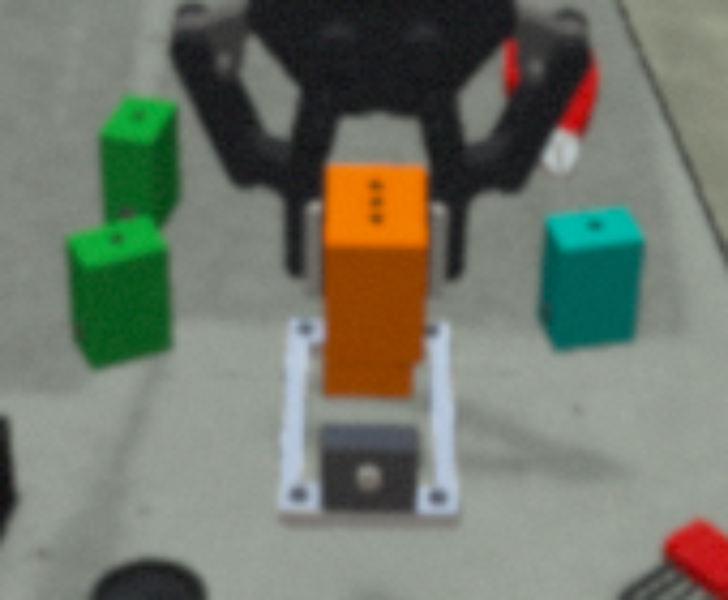

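Held block y ≈ 350 in the side view, against a target of 348.4, so shift −1.5 mm and go down.

Call:
{"name": "play_rows", "arguments": {"targets": [[1,-0.15,0,0,0],[1,-0.15,0,0.5,0],[1,-0.15,0,1.5,0],[1,-0.15,0,2.5,0],[1,-0.15,0,3.5,0],[1,-0.15,0,3.5,0]]}}

```text
clock: 5.95
eef_pos: [479.5, 348.5, 63.2]
tool_rot: [-3.139, 0.002, 1.475]
force: [-0.9, 1.0, -2.0]
width: 33.5
gripper_force: 60.2
```

```bash
python3 held.py
```

```text
ztop 72.34589227320114 top (array([479.7, 349. ]), array([51. , 35.2]), 84.8) 477
+y face median [479.44368912 371.88212314  61.32959213]
thin None
t 6.0 pos [480.1 348.7  64. ] ang -5.51 F [ 0.  -1.7 -0.5] w 33.0
shift cm [-0.03  0.16 -6.7 ] spin 0.1
```

Already between the block and the stop with no contact force. Continuing down.

Call:
{"name": "play_rows", "arguments": {"targets": [[1,0,0.1,1,0],[1,0,0.1,1.7,0],[1,0,0.1,2.1,0],[1,0,0.1,2.1,0]]}}

```text
clock: 6.4
eef_pos: [481.3, 348.9, 43.5]
tool_rot: [-3.141, 0.001, 1.475]
force: [-0.5, 0.1, -1.5]
width: 33.2
gripper_force: 60.2
```

```bash
python3 held.py
```

```text
ztop 93.0650701916226 top (array([483.7, 362.8]), array([10.6, 29.7]), 86.5) 49
+y face median [499.66569269 359.91732669  74.50761953]
thin (array([478. , 311.9]), array([31., 24.]), 5.9)
t 6.45 pos [481.6 349.   43.9] ang -5.5 F [-0.3  0.4 -1.4] w 33.5
shift cm [-0.06  0.03 -8.71] spin 0.1
```

Call:
{"name": "play_rows", "arguments": {"targets": [[1,0,0,0.2,0],[1,0,0,0.2,0],[1,0,0,0.2,0]]}}

```text
clock: 6.75
eef_pos: [481.8, 349.2, 42.5]
tool_rot: [3.141, -0.0, 1.475]
force: [-0.2, 1.2, -1.4]
width: 33.3
gripper_force: 60.2
```

Call:
{"name": "play_rows", "arguments": {"targets": [[1,0,0,0.1,0],[1,0,0,0.1,0],[1,0,0,0.1,0]]}}

```text
clock: 7.05
eef_pos: [481.9, 349.3, 41.7]
tool_rot: [3.141, -0.0, 1.475]
force: [-0.3, -0.9, 2.6]
width: 33.3
gripper_force: 60.5
```

Bench contact (Fz 2.6 N). Release and rise.

Call:
{"name": "play_rows", "arguments": {"targets": [[0,0,0,0,0],[0,0,0,0,0],[0,0,0,0,0],[0,0,0,0,0],[0,0,0,0,0],[0,0,0,0,0],[0,0,0,-3,0],[0,0,0,-7,0],[0,0,0,-11,0],[0,0,0,-15,0]]}}

```text
clock: 8.05
eef_pos: [481.5, 348.9, 192.7]
tool_rot: [-3.141, 0.0, 1.475]
force: [0.5, 0.3, 0.8]
width: 85.5
gripper_force: 0.0
```

Call:
{"name": "play_rows", "arguments": {"targets": [[0,4,0,0,0],[0,8,0,0,0],[0,12,0,0,0],[0,16,0,0,0],[0,16,0,0,0],[0,16,0,0,0]]}}

```text
clock: 8.65
eef_pos: [496.3, 509.0, 190.5]
tool_rot: [-3.141, 0.001, 1.477]
force: [0.3, -1.3, -0.2]
width: 85.5
gripper_force: 0.0
```

```bash
python3 look.py done
```

```text
t 8.65 pos [496.3 509.  190.5] ang -5.39 F [ 0.3 -1.3 -0.2] w 85.5
shift cm [-16.22   0.06   5.96] spin 0.2
top [200 202  41  21 661] rect [480.4 333.1] [77. 33.] 84.4 z 50.8
top [363 224  19  17 316] rect [447.2  37.2] [31.  35.6] 1.2 z 50.8
top stop+ [484.5 380.8] [13.1 33.9] 83.8 110
side [275 240  23  34 729] rect [480.7 336.3] [78.3 33. ] 83.8 z 49.1
side stop+ [484.8 381.4] [17.1 32.4] 86.4 205
```

View pics/side_done.png

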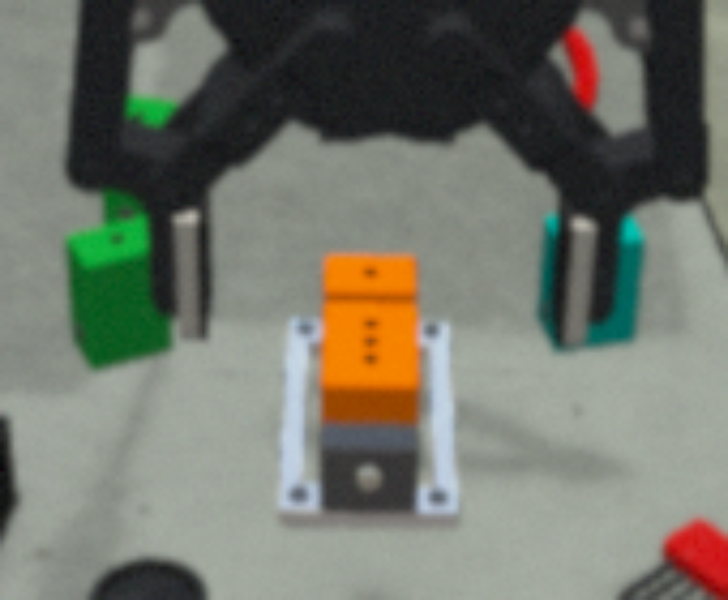

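The thick block (three dots, (370,340)) stands flush between the thin block (370,272) and the far stop, level at z ≈ 50. The gripper is clear. Handing in.

```bash
python3 -c "
from cell import ctrl
print(ctrl.finish_job())"
```

```text
the job is handed in; nothing more can be done
None
```

The thick (three-dot) block now stands upright and square in the frame beside the thin block, and the job is handed in at about 9 s on the robot's clock; no verdict came back.

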